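Fill the bottle carrier and lift it level

TASK

Fill the bottle carrier: take the two dropper bottles from the rubber mat and stand each upright in an empty well, so that both rows of three are complete. Then take the carrier by the middle of its handle, lift it straight up until its underside is about 10 cm above the desk, and hold it there still and level for a few seconds; finish while still holding it up, with all six bottles standing in their wells. Keep the carrier level and the bottles upright throughout, and leave the other things on the desk where they are.

Things in the scene. Friction and masses are not known exactly. Their poses are not given: they have to be found in the camera images.
- carrier: The loose bottle carrier, about 0.32 kg empty (each bottle adds about 35 g, so it balances under the middle of its handle once full): a grey block 172 (x) x 200 (y) x 22 mm with two rows of three square wells, and a bridge handle along its middle (along y). Origin: centre of its underside, 0 = the desk top; z up, y along the handle and the rows.
- handle (a point): Middle of the carrier's handle bar: a straight black bar 124 mm long (carrier y), 14 mm wide (carrier x), 20 mm tall, its centre 125 mm above the carrier's underside (so 115 to 135 mm). It stands on two posts 10 mm thick, 52 mm either side of its middle. Bottle caps in the wells end 45 mm below the bar's underside.
- mat: Fixed rubber mat, 120 (x) x 180 (y) x 5 mm, on which the two bottles still to be loaded stand. Origin: centre of its underside.
- well0 (a point): Centre of the floor of a well of the carrier, at carrier x -58, y -64 mm, 5 mm above the carrier's underside. The well is a square blind hole 40 x 40 mm and 17 mm deep, open at the top. Within a row the wells are 64 mm apart, the two rows 116 mm apart. The start draws which two wells are empty.
- well1 (a point): Centre of the floor of a well of the carrier, at carrier x -58, y 0 mm, 5 mm above the carrier's underside. The well is a square blind hole 40 x 40 mm and 17 mm deep, open at the top. Within a row the wells are 64 mm apart, the two rows 116 mm apart. The start draws which two wells are empty.
- well2 (a point): Centre of the floor of a well of the carrier, at carrier x -58, y 64 mm, 5 mm above the carrier's underside. The well is a square blind hole 40 x 40 mm and 17 mm deep, open at the top. Within a row the wells are 64 mm apart, the two rows 116 mm apart. The start draws which two wells are empty.
- well3 (a point): Centre of the floor of a well of the carrier, at carrier x 58, y -64 mm, 5 mm above the carrier's underside. The well is a square blind hole 40 x 40 mm and 17 mm deep, open at the top. Within a row the wells are 64 mm apart, the two rows 116 mm apart. The start draws which two wells are empty.
- well4 (a point): Centre of the floor of a well of the carrier, at carrier x 58, y 0 mm, 5 mm above the carrier's underside. The well is a square blind hole 40 x 40 mm and 17 mm deep, open at the top. Within a row the wells are 64 mm apart, the two rows 116 mm apart. The start draws which two wells are empty.
- well5 (a point): Centre of the floor of a well of the carrier, at carrier x 58, y 64 mm, 5 mm above the carrier's underside. The well is a square blind hole 40 x 40 mm and 17 mm deep, open at the top. Within a row the wells are 64 mm apart, the two rows 116 mm apart. The start draws which two wells are empty.
- bottle0: One of six identical capped white dropper bottles, about 35 g: body 33 mm across and straight to about 40 mm height, cap 20 mm across, 65 mm tall overall. Origin: centre of its underside, z up along the bottle. Four start in wells, two upright on the mat with at least 40 mm between their bodies; which is which is drawn at the start.
- bottle1: One of six identical capped white dropper bottles, about 35 g: body 33 mm across and straight to about 40 mm height, cap 20 mm across, 65 mm tall overall. Origin: centre of its underside, z up along the bottle. Four start in wells, two upright on the mat with at least 40 mm between their bodies; which is which is drawn at the start.
- bottle2: One of six identical capped white dropper bottles, about 35 g: body 33 mm across and straight to about 40 mm height, cap 20 mm across, 65 mm tall overall. Origin: centre of its underside, z up along the bottle. Four start in wells, two upright on the mat with at least 40 mm between their bodies; which is which is drawn at the start.
- bottle3: One of six identical capped white dropper bottles, about 35 g: body 33 mm across and straight to about 40 mm height, cap 20 mm across, 65 mm tall overall. Origin: centre of its underside, z up along the bottle. Four start in wells, two upright on the mat with at least 40 mm between their bodies; which is which is drawn at the start.
- bottle4: One of six identical capped white dropper bottles, about 35 g: body 33 mm across and straight to about 40 mm height, cap 20 mm across, 65 mm tall overall. Origin: centre of its underside, z up along the bottle. Four start in wells, two upright on the mat with at least 40 mm between their bodies; which is which is drawn at the start.
- bottle5: One of six identical capped white dropper bottles, about 35 g: body 33 mm across and straight to about 40 mm height, cap 20 mm across, 65 mm tall overall. Origin: centre of its underside, z up along the bottle. Four start in wells, two upright on the mat with at least 40 mm between their bodies; which is which is drawn at the start.
- eraser: Bystander: used eraser, 20x42x13 mm. Loose, to be left alone; origin: centre of its underside.
- timer: Bystander: round lab timer, 68 mm across, 45 mm tall. Loose, to be left alone; origin: centre of its underside.
- loupe: Bystander: black ring-shaped loupe, 31 mm across, 15 mm tall. Stuck to the desk, does not move; origin: centre of its underside.
- steel_cap: Bystander: small empty open cup, 38 mm across, 30 mm tall. Stuck to the desk, does not move; origin: centre of its underside.
- wash_bottle: Bystander: wash bottle with bent spout, 85x121x174 mm. Stuck to the desk, does not move; origin: centre of its underside.
Things that resemble listed ones, but are neither listed nor needed, are in the scene too. What is shaped like the bottle1 but green is not meant.

How it is judged:
By the outcome, as a careful person would: the job done as asked, in the order asked, and still so for the second after the job is handed in, while the arm keeps its last pose, push and grip.
It also fails if it takes over 72 s, if anything falls off the work surface, if the arm or the gripper's body presses on something with over 40 N, if the wrist force passes 120 N, or if a joint passes its speed limit or range.

ROBOT

A 6-joint arm with a two-finger parallel gripper is mounted at the origin on a cart in front of the work surface, level with it; the furniture and walls round the work are solid. World frame = base frame: x ahead of the robot, y to its left, z up, the work surface at z = 0. Lengths are in m, angles in degrees, forces in N, time in s.
With the tool pointing down it reaches from about 0.375 to 0.9 m from the base axis. Payload 3.1 kg.
Tool frame: the origin (TCP) lies on the centre line of the jaws, within the pads' length; the fingertips stand 8 mm ahead of it and the grasp point (between the pads) lies 11 mm behind it; z points along the fingers, y is the line along which they close (so a half turn about z gives the same grasp; the last joint's range is limited). The gripper opens to 87 mm and grips with 3 to 60 N. Pads are 19 mm wide; open, the fingers measure 117 mm over their backs; the gripper's body (75 mm by 190 mm) begins 51 mm behind the grasp point.
Start: joints at [62.481, 30.224, 82.088, -0, 67.689, -10.227], TCP at [0.186, 0.597, 0.202] pointing down, gripper open.
Joint ranges: [-176.69, 176.69], [-43.24, 126.21], [12.49, 139.97], [-82, 262], [0, 151.66], [-163.58, 163.58]. Speed limits (degrees/s): [159.86, 159.86, 180, 180, 180, 180].

INTERFACE

Orientations are given as a 3x3 rotation matrix whose columns are the frame's x, y, z axes.
In Python, from rig import * gives the robot as it stands.
- The arm moves only by the tool step_arm, never from a script. Its argument "targets" is a list of rows, each a list of 5 numbers: the opening, from -1 (shut) to 1 (fully open), then the shift along the world's x, y, z normalised to -1 to 1, where 1 is 0.25 m, then the turn about the world's z normalised to -1 to 1, where 1 is 180 degrees. In form: [[fingers, x, y, z, turn], ...]. A call has 1 to 20 rows; each row is the pose to reach, as a shift and turn from the pose commanded when the call began, turning the shorter way round; what a row does not reach only later rows make up. A row lasts 1/10 s, in which the tool goes at most 50 mm and 8.59 degrees, less where a joint would pass 70% of its speed; a pose out of reach is approached as far as the arm can. A call with a number of a shift or a turn outside -1 to 1 is refused whole. A call with a gripper value outside its range is refused whole. The fingers move at their own pace and stop on an object; the grip force is fixed at half the most. Time passes only in rows, so rows that repeat a pose let the fingers close. It gives the time, the measured TCP pose, the force, the opening and the grip force at its end, in the units of the state.
- read_state(): the state, without advancing time (a new reading comes with each control period).
- capture(name): name is "scene" or "side" or "wrist"; returns a dict with "color" (420x560x3 uint8, red, green, blue), "mtx" (3x3 intrinsics, pixels), "k1" (the pictures are not rectified: a ray, as slopes to the right and down, at radius r is drawn at 1 + k1 r^2 times it, then the intrinsics apply), "pose" (4x4, takes a point from camera to world coordinates). Camera axes: x right, y down, z forward; pixel columns grow to the right and rows downward; lengths in m; the calibration is good to about 2 mm. A picture is of the moment at which its call begins. There is no depth.
- hand_in(): hands the job in; it is judged then, once.
The state is a dict: "time_s": time; "joint_positions": joint angles; "qvel": joint speeds; "tau": joint torques, N m; "position": TCP position; "tcp_rot": TCP orientation; "force": force on the tool from outside, world axes, zero at the start; "moment": the same for the moment, N m; "opening": opening from 0.0 (shut) to 1.0 (fully open); "grasp_force": force on a finger pad.
Only numpy, scipy, OpenCV 4.12 (cv2) and the standard library are available. Lean on these libraries where they do the work, as an engineer would, in place of code of your own. Each camera call takes 0.05 s, during which the arm holds its last target. There are 200 camera calls.

## Working session

There is one attempt and no reset: what is moved stays moved. The work goes in short steps, Python scripts to look and compute and a tool call to move; the robot and the scene stay as the last step left them, time stands still between calls to the robot, and variables do not carry over. Pictures are saved under pics/ and viewed, at most 10 in all, crops included, and the job is handed in when it is done.

Besides the shell and the picture viewer there is one more tool, called after "Emit:" in YAML: its name, and indented under it one key for each argument. step_arm: Moves the arm, as the interface text tells. Scaled input: -1 to 1 covers 0.25 m each way for a shift and 180 degrees each way for a turn. Its arguments: {"type":"object","properties":{"targets":{"type":"array","items":{"type":"array","items":{"type":"number"}}}},"required":["targets"]}

```bash
mkdir -p pics
cat > h.py <<'E'
from rig import *
import numpy as np, cv2, pickle
def grab(n,tag):
    c=capture(n); pickle.dump(c,open(f'pics/{tag}.pkl','wb')); cv2.imwrite(f'pics/{tag}.png',c['color'][:,:,::-1]); return c
def load(tag): return pickle.load(open(f'pics/{tag}.pkl','rb'))
def ray(c,u,v):
    p=cv2.undistortPoints(np.array([[[u,v]]],float),c['mtx'],np.array([c['k1'],0,0,0,0.]),)[0,0]
    d=c['pose'][:3,:3]@np.array([p[0],p[1],1]); return c['pose'][:3,3],d/np.linalg.norm(d)
def onz(c,u,v,z):
    o,d=ray(c,u,v); return o+d*(z-o[2])/d[2]
def cross(rs):
    A=np.zeros((3,3));b=np.zeros(3)
    for o,d in rs:
        P=np.eye(3)-np.outer(d,d);A+=P;b+=P@o
    x=np.linalg.solve(A,b); return x,[np.linalg.norm((np.eye(3)-np.outer(d,d))@(x-o)) for o,d in rs]
def proj(c,X):
    T=np.linalg.inv(c['pose']);p=T[:3,:3]@np.asarray(X)+T[:3,3]
    x,y=p[:2]/p[2];s=1+c['k1']*(x*x+y*y);return c['mtx'][0,0]*x*s+c['mtx'][0,2],c['mtx'][1,1]*y*s+c['mtx'][1,2]
E
python3 - <<'E'
from h import *
for n in ("scene","side","wrist"):
    c=grab(n,n+"0"); print(n,c['mtx'].round(1).tolist(),c['k1'],c['pose'].round(3).tolist())
s=read_state(); print(s['position'],s['tcp_rot'],s['opening'],s['force'])
a=np.hstack([cv2.imread(f'pics/{n}0.png') for n in('side','wrist')]); cv2.imwrite('pics/sw0.png',cv2.resize(a,(800,300)))
E
```

```text
scene [[526.7, 0.0, 286.8], [0.0, 526.7, 206.1], [0.0, 0.0, 1.0]] 0.040779868076263374 [[0.649, -0.342, 0.68, -0.568], [-0.761, -0.299, 0.576, -0.99], [0.006, -0.891, -0.454, 0.821], [0.0, 0.0, 0.0, 1.0]]
side [[387.7, 0.0, 277.2], [0.0, 387.7, 208.2], [0.0, 0.0, 1.0]] -0.0006141203980170043 [[-0.992, -0.058, 0.115, 0.392], [-0.128, 0.56, -0.819, 0.937], [-0.017, -0.827, -0.562, 0.76], [0.0, 0.0, 0.0, 1.0]]
wrist [[354.5, 0.0, 280.1], [0.0, 354.5, 206.9], [0.0, 0.0, 1.0]] -0.08467359119041674 [[0.298, 0.926, 0.231, 0.122], [0.955, -0.288, -0.074, 0.616], [-0.002, 0.242, -0.97, 0.384], [0.0, 0.0, 0.0, 1.0]]
[0.18546233 0.59622827 0.20150387] [[-9.54805411e-01  2.97230633e-01 -7.59580712e-04]
 [ 2.97231468e-01  9.54804299e-01 -1.48487010e-03]
 [ 2.83902048e-04 -1.64353330e-03 -9.99998609e-01]] 1.0044989785937093 [ 0.14158938 -0.24634128  0.50133759]
```

View pics/scene0.png

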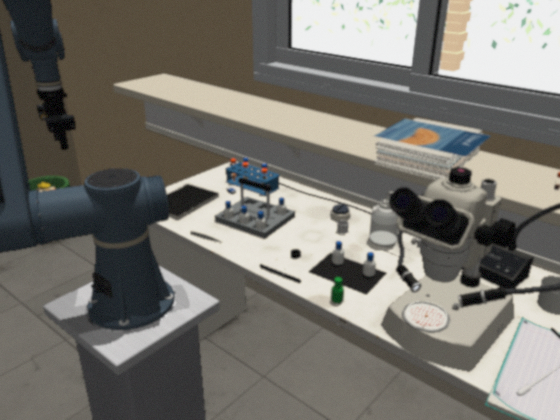

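View pics/sw0.png

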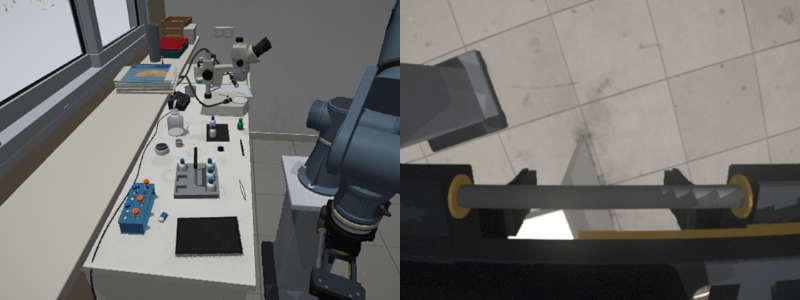

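The scene view shows the carrier at (255,215) and the dark mat at (348,272) with two white, blue-capped bottles at (338,253) and (370,265). A green look-alike stands off the mat at (338,290). In the side view the carrier is at about (274,252) and the mat at (305,185). The two white bottles on the mat fit the description, so I'll confirm them in an enlarged crop.

Run:
```python
from h import *
a=cv2.imread('pics/scene0.png');b=cv2.imread('pics/side0.png')
A=cv2.resize(a[155:305,205:405],(800,600),interpolation=cv2.INTER_CUBIC)[:, :]
B=cv2.resize(b[155:290,230:360],(578,600),interpolation=cv2.INTER_CUBIC)
o=np.zeros((600,800,3),np.uint8)
o[:300,:400]=cv2.resize(A,(400,300)); o[:,400:]=cv2.resize(b[160:300,240:347],(400,600)[0:2],interpolation=cv2.INTER_CUBIC)
o[300:,:400]=cv2.resize(a[230:305,300:400],(400,300),interpolation=cv2.INTER_CUBIC)
cv2.imwrite('pics/crop1.png',o)
for n in('scene','side'):
    c=load(n+'0'); 
    for k,p in(dict(mat=[(348,272),(338,256),(370,268)],car=[(255,215)]) if n=='scene' else dict(mat=[(305,185)],car=[(274,252)],)).items():
        for q in p: print(n,k,q,onz(c,*q,0.01).round(3))
```

```text
scene mat (348, 272) [ 0.455 -0.343  0.01 ]
scene mat (338, 256) [ 0.503 -0.275  0.01 ]
scene mat (370, 268) [ 0.511 -0.377  0.01 ]
scene car (255, 215) [0.528 0.076 0.01 ]
side mat (305, 185) [ 0.461 -0.32   0.01 ]
side car (274, 252) [0.526 0.074 0.01 ]
```

View pics/crop1.png

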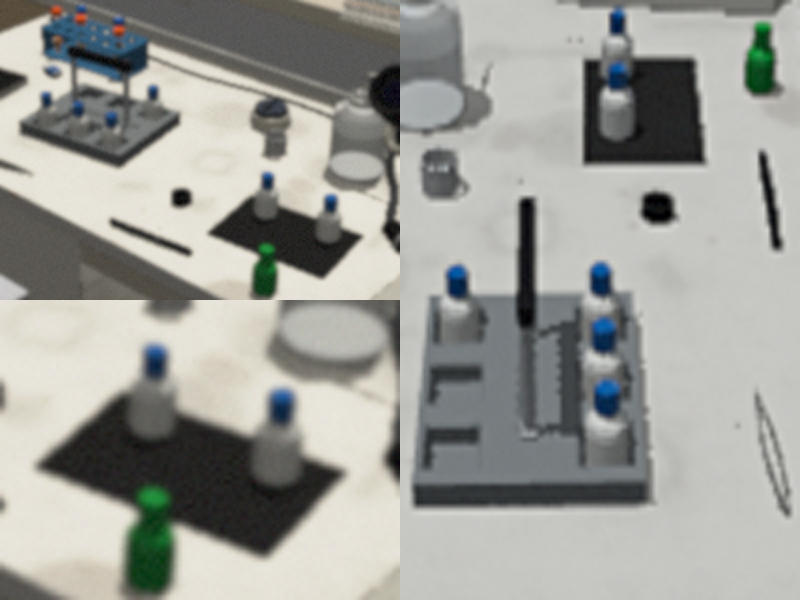

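The crop confirms the two white, blue-capped bottles on the mat. The green one off the mat isn't meant. In the carrier, the +x row (left in the side view) has its middle and +y wells empty. Next I'll move the wrist camera over the carrier.

Emit:
step_arm:
  targets:
    - [1, 0, 0, 0.6, 0]
    - [1, 0, 0, 0.6, 0]
    - [1, 0, 0, 0.6, 0]
    - [1, 0.9, -0.9, 0.6, -0.5]
    - [1, 0.9, -0.9, 0.6, -0.5]
    - [1, 0.9, -0.9, 0.6, -0.5]
    - [1, 0.9, -0.9, 0.6, -0.5]
    - [1, 0.9, -0.9, 0.6, -0.5]
    - [1, 0.9, -0.9, 0.6, -0.5]
    - [1, 0.9, -0.9, 0.6, -0.5]
    - [1, 0.9, -0.9, 0.6, -0.5]
    - [1, 0.9, -0.9, 0.6, -0.5]
    - [1, 0.9, -0.9, 0.6, -0.5]
    - [1, 0.9, -0.9, 0.6, -0.5]
    - [1, 0.9, -0.9, 0.6, -0.5]

```text
time_s: 1.65
position: [0.4105, 0.3715, 0.3519]
tcp_rot: [[0.297, 0.955, -0.001], [0.955, -0.297, -0.0], [-0.001, -0.001, -1.0]]
force: [-0.5, -0.1, 0.0]
opening: 0.997
grasp_force: 0.0
```

Emit:
step_arm:
  targets:
    - [1, 0.1, -1, -0.1, -0.4]
    - [1, 0.1, -1, -0.1, -0.4]
    - [1, 0.1, -1, -0.1, -0.4]
    - [1, 0.1, -1, -0.1, -0.4]
    - [1, 0.1, -1, -0.1, -0.4]
    - [1, 0.1, -1, -0.1, -0.4]
    - [1, 0.1, -1, -0.1, -0.4]
    - [1, 0.1, -1, -0.1, -0.4]
    - [1, 0.1, -1, -0.1, -0.4]
    - [1, 0.1, -1, -0.1, -0.4]
    - [1, 0.1, -1, -0.1, -0.4]
    - [1, 0.1, -1, -0.1, -0.4]

```text
time_s: 2.85
position: [0.4356, 0.1218, 0.3272]
tcp_rot: [[1.0, 0.014, -0.0], [0.014, -1.0, 0.0], [-0.0, -0.0, -1.0]]
force: [-0.2, 0.8, -0.1]
opening: 1.002
grasp_force: 0.0
```

Run:
```python
from h import *
s=read_state();print(s['position'],s['tcp_rot'][:,0],s['time_s'],s['joint_positions']);grab('wrist','w1')
```

```text
[0.43563142 0.12183782 0.32720345] [ 9.99901869e-01  1.40083589e-02 -1.36953579e-04] 2.85 [1.42032408e+00 8.28485507e+00 9.53300766e+01 4.49614453e-04
 7.63929110e+01 9.06175722e+01]
```

Emit:
step_arm:
  targets:
    - [1, 0, -0.4, 0, 0]
    - [1, 0, -0.4, 0, 0]
    - [1, 0, -0.4, 0, 0]
    - [1, 0, -0.4, 0, 0]
    - [1, 0, -0.4, 0, 0]

```text
time_s: 3.4
position: [0.4356, 0.0225, 0.3272]
tcp_rot: [[1.0, 0.013, -0.0], [0.013, -1.0, 0.001], [-0.0, -0.001, -1.0]]
force: [-0.3, 0.4, -0.2]
opening: 1.002
grasp_force: 0.0
```

Run:
```python
from h import *
s=read_state();print(s['position'],s['tcp_rot'][:,0],s['time_s']);grab('wrist','w2')
a=np.hstack([cv2.imread(f'pics/w{n}.png') for n in(1,2)]); cv2.imwrite('pics/w12.png',cv2.resize(a,(800,300),interpolation=cv2.INTER_AREA))
```

```text
[0.43556373 0.02253008 0.32720043] [ 9.99913316e-01  1.31647798e-02 -2.23185742e-04] 3.4
```

View pics/w12.png

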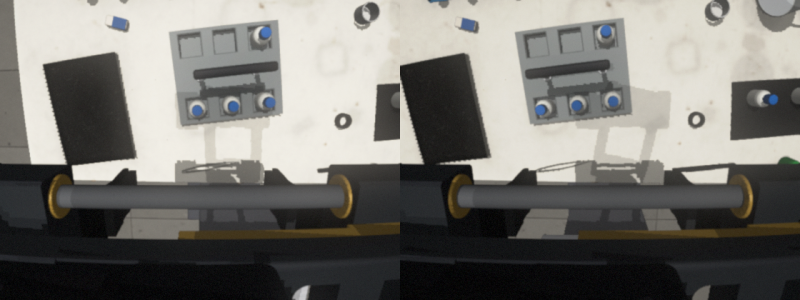

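Both wrist views show the carrier with four bottles and two empty wells at full-resolution (265,62) and (313,57) in view 1. The bar's middle is at (330,98) in view 1 and (235,98) in view 2. I'll measure the bar, caps, deck and wells from both views.

```bash
cat > m.py <<'E'
from h import *
def blue(c,box):
    h=cv2.cvtColor(c['color'],cv2.COLOR_RGB2HSV); m=((h[...,0]>100)&(h[...,0]<125)&(h[...,1]>150)&(h[...,2]>60)).astype(np.uint8)
    z=np.zeros_like(m);x0,y0,x1,y1=box;z[y0:y1,x0:x1]=m[y0:y1,x0:x1]
    n,l,st,ce=cv2.connectedComponentsWithStats(z); return [(ce[i].round(1).tolist(),int(st[i,4])) for i in range(1,n) if st[i,4]>25]
def blob(m,box,seed=None):
    z=np.zeros(m.shape,np.uint8);x0,y0,x1,y1=box;z[y0:y1,x0:x1]=m[y0:y1,x0:x1]
    cs,_=cv2.findContours(z,cv2.RETR_EXTERNAL,cv2.CHAIN_APPROX_NONE); return max(cs,key=cv2.contourArea)
E
python3 - <<'E'
from m import *
boxes={'w1':(230,10,410,190),'w2':(150,10,330,190)}
bar=[]
for t,b in boxes.items():
    c=load(t);v=cv2.cvtColor(c['color'],cv2.COLOR_RGB2HSV)
    print(t,'caps',blue(c,b))
    g=c['color'].max(2)
    for thr in (35,45):
        k=blob(cv2.morphologyEx((g<thr).astype(np.uint8),cv2.MORPH_OPEN,np.ones((5,5))),b);r=cv2.minAreaRect(k);print(' bar',thr,r)
    # carrier silhouette
    hsv=v; m=((c['color'].astype(int).max(2)<150)).astype(np.uint8)
    k=blob(m,b);r=cv2.minAreaRect(k);print(' deck',r,cv2.boxPoints(r).round(1).tolist())
    # intensities
    print(' px deck',c['color'][76,290 if t=='w1' else 195].tolist(),'well',c['color'][62,265 if t=='w1' else 170].tolist(),'barpx',c['color'][98,330 if t=='w1' else 235].tolist())
E
```

```text
w1 caps [([369.9, 45.7], 37), ([326.6, 148.2], 103)]Traceback (most recent call last):
  File "<stdin>", line 9, in <module>
  File "m.py", line 8, in blob
    cs,_=cv2.findContours(z,cv2.RETR_EXTERNAL,cv2.CHAIN_APPROX_NONE); return max(cs,key=cv2.contourArea)
                                                                             ~~~^^^^^^^^^^^^^^^^^^^^^^^^
ValueError: max() iterable argument is empty
```

Run:
```python
from m import *
c=load('w1')['color']
print('col330 rows70-130',[c[r,330].tolist() for r in range(70,130,4)])
print('well',c[62,265].tolist(),c[55,262].tolist(),c[76,290].tolist(),'desk',c[60,200].tolist(),'cap',c[148,326].tolist(),c[45,372].tolist(),c[140,374].tolist())
o=np.zeros((600,800,3),np.uint8)
for i,(t,x) in enumerate((('w1',230),('w2',150))):
    o[:400,i*400:i*400+400]=cv2.resize(cv2.imread(f'pics/{t}.png')[10:185,x:x+175],(400,400),interpolation=cv2.INTER_CUBIC)
cv2.imwrite('pics/crop2.png',o[:400])
```

```text
col330 rows70-130 [[92, 93, 93], [145, 148, 148], [148, 152, 147], [148, 150, 148], [148, 149, 146], [129, 132, 130], [63, 63, 64], [64, 63, 65], [53, 53, 55], [129, 131, 129], [143, 145, 144], [142, 146, 145], [141, 143, 142], [73, 73, 73], [68, 69, 68]]
well [163, 163, 161] [156, 156, 154] [152, 157, 153] desk [239, 236, 228] cap [60, 98, 160] [77, 119, 189] [70, 106, 163]
```

View pics/crop2.png

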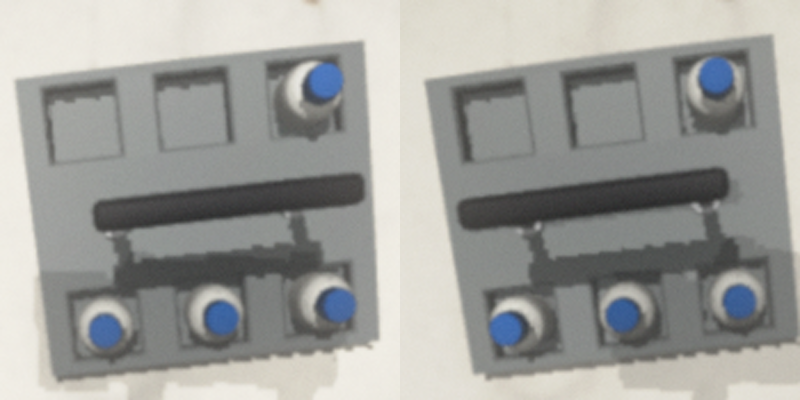

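The crop shows the bar ends at about (95,215)–(363,187) in crop 1 and (460,213)–(727,183) in crop 2. The empty wells are clear, and the deck's top edge runs (16,79)–(364,41).

```bash
sed -i 's/\[...,1\]>150/[...,1]>110/; s/<125/<118/' m.py
python3 - <<'E'
from m import *
boxes={'w1':(232,12,410,175),'w2':(152,12,328,175)}; bb={'w1':(262,80,395,112),'w2':(168,78,305,112)}
R={}
for t,b in boxes.items():
    c=load(t); g=c['color'].max(2); R[t]={}
    R[t]['caps']=sorted([p for p,a in blue(c,b)],key=lambda p:(p[1]>90,p[0]))
    k=blob(cv2.morphologyEx((g<95).astype(np.uint8),cv2.MORPH_OPEN,np.ones((7,7))),bb[t]);r=cv2.minAreaRect(k);R[t]['bar']=r
    bp=cv2.boxPoints(r); bp=bp[np.argsort(bp[:,0])]; R[t]['ends']=[bp[:2].mean(0),bp[2:].mean(0)]
    k=cv2.convexHull(blob((g<195).astype(np.uint8),b)); q=cv2.approxPolyDP(k,6,True)[:,0]; R[t]['deck']=q[np.argsort(q[:,1])]
    print(t,R[t])
c1,c2=load('w1'),load('w2')
tri=lambda p,q: cross([ray(c1,*p),ray(c2,*q)])
for p,q in zip(R['w1']['caps'],R['w2']['caps']): print('cap',[np.round(x,4) for x in tri(p,q)])
e=[tri(p,q) for p,q in zip(R['w1']['ends'],R['w2']['ends'])]
print('ends',e); print('mid',tri(R['w1']['bar'][0],R['w2']['bar'][0]))
d=e[1][0]-e[0][0]; print('len',np.linalg.norm(d),'yaw of bar',np.degrees(np.arctan2(d[1],d[0])))
for p,q in zip(R['w1']['deck'][:2],R['w2']['deck'][:2]): print('deck',tri(p,q),onz(c1,*p,.022).round(4),onz(c2,*q,.022).round(4))
E
```

```text
w1 {'caps': [[371.9, 45.0], [275.7, 154.4], [326.5, 148.7], [377.9, 143.1]], 'bar': ((329.56695556640625, 98.09034729003906), (13.849377632141113, 118.17042541503906), 83.53018188476562), 'ends': [array([270.85803 , 104.748055], dtype=float32), array([388.27588,  91.43264], dtype=float32)], 'deck': array([[388,  28],
       [237,  45],
       [395, 158],
       [253, 174]], dtype=int32)}
w2 {'caps': [[287.9, 42.8], [196.1, 153.6], [247.0, 147.4], [298.1, 141.6]], 'bar': ((234.43849182128906, 97.0076904296875), (15.25627326965332, 118.45317077636719), 82.87498474121094), 'ends': [array([175.66927, 104.35384], dtype=float32), array([293.2077 ,  89.66154], dtype=float32)], 'deck': array([[312,  25],
       [161,  45],
       [326, 161],
       [182, 173],
       [268, 174]], dtype=int32)}
cap [array([0.5889, 0.0153, 0.0675]), array([0.0001, 0.0001])]
cap [array([0.4577, 0.1274, 0.0685]), array([0., 0.])]
cap [array([0.4655, 0.0641, 0.0648]), array([0.0001, 0.0001])]
cap [array([0.4738, 0.0008, 0.0681]), array([0.0001, 0.0001])]
ends [(array([0.51500955, 0.13224686, 0.13117582]), [np.float64(8.6056289979053e-05), np.float64(8.605628997899366e-05)]), (array([0.53094302, 0.01009419, 0.12838613]), [np.float64(0.00031785141649163704), np.float64(0.0003178514164915748)])]
mid (array([0.52285955, 0.07116852, 0.1270455 ]), [np.float64(0.0001700948612507792), np.float64(0.0001700948612508945)])
len 0.12321904125143794 yaw of bar -82.56835697379634
deck (array([ 0.62065947, -0.0162544 ,  0.02028302]), [np.float64(0.00021842173069136527), np.float64(0.000218421730691496)]) [ 0.62   -0.0158  0.022 ] [ 0.6205 -0.0161  0.022 ]
deck (array([0.59436346, 0.17930101, 0.02515013]), [np.float64(0.000246370339454632), np.float64(0.00024637033945467996)]) [0.5947 0.1797 0.022 ] [0.5952 0.1803 0.022 ]
```

Carrier: bar mid (0.523, 0.0713), yaw 7.45°. Bar top is about 0.13 high, caps about 0.067, and the deck about 0.022, which agrees with the text. The wells are well4 at (0.5805, 0.0788) and well5 at (0.5722, 0.1423). Next, the mat.

Emit:
step_arm:
  targets:
    - [1, -0.05, -0.9, 0, 0.037]
    - [1, -0.05, -0.9, 0, 0.037]
    - [1, -0.05, -0.9, 0, 0.037]
    - [1, -0.05, -0.9, 0, 0.037]
    - [1, -0.05, -0.9, 0, 0.037]
    - [1, -0.05, -0.9, 0, 0.037]
    - [1, -0.05, -0.9, 0, 0.037]

```text
time_s: 4.15
position: [0.4234, -0.202, 0.3269]
tcp_rot: [[0.992, 0.129, -0.001], [0.129, -0.992, 0.002], [-0.0, -0.002, -1.0]]
force: [-0.1, 0.0, 0.4]
opening: 1.001
grasp_force: 0.0
```

Run:
```python
from h import *
s=read_state();print(s['position'],s['tcp_rot'][:,0],s['time_s']);grab('wrist','w3')
```

```text
[ 0.42343381 -0.20204206  0.32691926] [ 9.91623484e-01  1.29161559e-01 -3.95952579e-04] 4.15
```

Emit:
step_arm:
  targets:
    - [1, 0, -0.4, 0, 0]
    - [1, 0, -0.4, 0, 0]
    - [1, 0, -0.4, 0, 0]
    - [1, 0, -0.4, 0, 0]
    - [1, 0, -0.4, 0, 0]

```text
time_s: 4.7
position: [0.4234, -0.3008, 0.3271]
tcp_rot: [[0.991, 0.131, -0.001], [0.131, -0.991, 0.002], [-0.0, -0.002, -1.0]]
force: [-0.5, -0.1, -0.2]
opening: 1.002
grasp_force: 0.0
```

Run:
```python
from m import *
s=read_state();print(s['position'],s['tcp_rot'][:,0],s['time_s']);grab('wrist','w4')
a=np.hstack([cv2.imread(f'pics/w{n}.png')[:270] for n in(3,4)]); cv2.imwrite('pics/w34.png',cv2.resize(a,(800,193),interpolation=cv2.INTER_AREA))
for t in('w3','w4'): print(t,blue(load(t),(0,0,560,235)))
```

```text
[ 0.42342152 -0.30083508  0.32708835] [ 9.91422705e-01  1.30693908e-01 -3.50316203e-04] 4.7
w3 [([115.8, 11.8], 181), ([122.5, 111.4], 165), ([28.6, 113.7], 178), ([74.5, 112.3], 189), ([354.9, 132.4], 166), ([432.3, 137.0], 145)]
w4 [([39.6, 6.2], 187), ([49.3, 102.9], 212), ([5.0, 104.2], 141), ([275.4, 121.6], 147), ([355.0, 125.6], 163)]
```

View pics/w34.png

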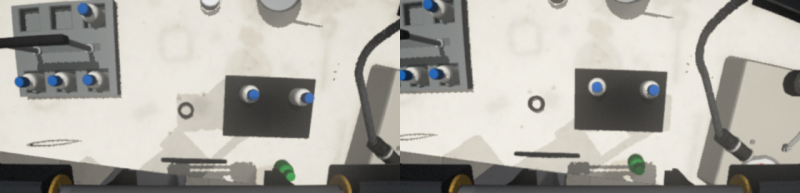

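Wrist views: the mat carries two white, blue-capped bottles at w4 (275,122) and (355,126). The green bottle is off the mat at w4 (330,225). A gooseneck lamp and the microscope base are to the right, from about column 430 on.

Run:
```python
from m import *
c3,c4=load('w3'),load('w4'); tri=lambda p,q: [np.round(x,4) for x in cross([ray(c3,*p),ray(c4,*q)])]
print(tri((354.9,132.4),(275.4,121.6)),tri((432.3,137.0),(355.0,125.6)))
D=[]
for t,b in(('w3',(300,95,450,200)),('w4',(235,85,385,190))):
    c=load(t);g=c['color'].max(2); h=cv2.convexHull(blob((g<90).astype(np.uint8),b));r=cv2.minAreaRect(h); q=cv2.approxPolyDP(h,8,True)[:,0];D.append(q[np.argsort(q[:,0])]);print(t,D[-1].tolist(),r)
if len(D[0])==len(D[1])==4:
    for p,q in zip(*D): print('mat',tri(p.astype(float),q.astype(float)))
# lamp: gooseneck lowest-left points and microscope base corner, two views
for n,p,q in(('neckleft',(505,150),(418,90)),('lamphead',(530,215),(470,190))): print(n,tri(p,q),onz(c3,*p,.1).round(3),onz(c4,*q,.1).round(3))
```

```text
[array([ 0.4841, -0.2868,  0.0667]), array([0., 0.])] [array([ 0.4923, -0.3839,  0.0685]), array([0., 0.])]
w3 [[313, 188], [317, 107], [431, 190], [440, 112]] ((376.2282409667969, 149.5664825439453), (124.71548461914062, 82.43904876708984), 2.2025983333587646)
w4 [[246, 99], [246, 179], [366, 182], [372, 102]] ((307.8582458496094, 140.17752075195312), (126.15420532226562, 83.53740692138672), 1.7357046604156494)
mat [array([ 0.4726, -0.2451,  0.2855]), array([0.0351, 0.0351])]
mat [array([ 0.4739, -0.2456,  0.2964]), array([0.0392, 0.0392])]
mat [array([ 0.4164, -0.4276,  0.0027]), array([0.0005, 0.0005])]
mat [array([ 0.5284, -0.4152,  0.0042]), array([0.0003, 0.0003])]
neckleft [array([ 0.5062, -0.3831,  0.2369]), array([0.0186, 0.0186])] [ 0.49  -0.463  0.1  ] [ 0.541 -0.442  0.1  ]
lamphead [array([ 0.4231, -0.5428,  0.0732]), array([0.0113, 0.0113])] [ 0.417 -0.519  0.1  ] [ 0.437 -0.53   0.1  ]
```

Emit:
step_arm:
  targets:
    - [0.4, 0.243, 0.056, 0, 0]
    - [0.4, 0.243, 0.056, 0, 0]
    - [0.4, 0.243, 0.056, -0.3, 0]
    - [0.4, 0.243, 0.056, -0.5, 0]
    - [0.4, 0.243, 0.056, -0.7, 0]
    - [0.4, 0.243, 0.056, -0.9, 0]
    - [0.4, 0.243, 0.056, -0.948, 0]
    - [0.4, 0.243, 0.056, -0.948, 0]

```text
time_s: 5.55
position: [0.4805, -0.2849, 0.0857]
tcp_rot: [[0.991, 0.13, -0.009], [0.13, -0.991, 0.008], [-0.008, -0.009, -1.0]]
force: [-0.8, 0.9, -0.6]
opening: 0.704
grasp_force: 0.0
```

Emit:
step_arm:
  targets:
    - [0.4, 0, 0, -0.06, 0]
    - [0.4, 0, 0, -0.12, 0]
    - [0.4, 0, 0, -0.18, 0]
    - [0.4, 0, 0, -0.224, 0]
    - [0.4, 0, 0, -0.224, 0]

```text
time_s: 6.05
position: [0.4842, -0.2889, 0.0347]
tcp_rot: [[0.992, 0.129, -0.0], [0.129, -0.992, 0.0], [-0.0, -0.0, -1.0]]
force: [-0.5, -0.1, 0.6]
opening: 0.698
grasp_force: 0.0
```

Run:
```python
from h import *
s=read_state();print(s['position'],s['opening'],s['force'])
grab('side','s1');grab('scene','c1');grab('wrist','w5')
o=np.zeros((600,800,3),np.uint8);sd=cv2.imread('pics/s1.png');sc=cv2.imread('pics/c1.png')
o[:300,:400]=cv2.resize(sd[150:225,260:360],(400,300),interpolation=cv2.INTER_CUBIC)
o[:300,400:]=cv2.resize(sc[215:290,290:390],(400,300),interpolation=cv2.INTER_CUBIC)
o[300:,:400]=cv2.resize(cv2.imread('pics/w5.png'),(400,300))
cv2.imwrite('pics/crop3.png',o)
```

```text
[ 0.48423585 -0.28886211  0.03473008] 0.6975402713642745 [-0.46407076 -0.08852571  0.60430765]
```

View pics/crop3.png

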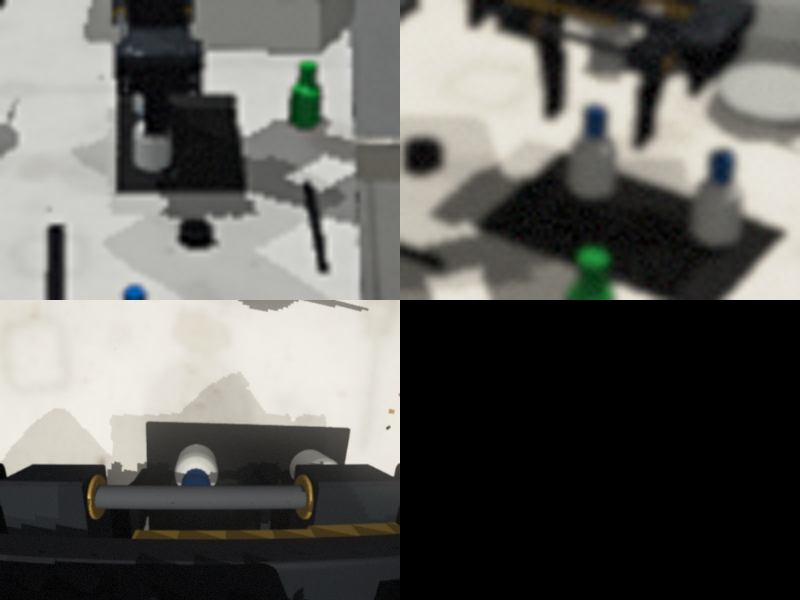

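Something needs checking: in the scene view the fingers look higher than, and behind, the bottle. I'll project the TCP and bottle positions into the views to see.

Run:
```python
from m import *
s=read_state();P=s['position'];R=s['tcp_rot'];print(P,s['joint_positions'].round(2),s['time_s'])
for t in('c1','s1','w5'):
    c=load(t); 
    print(t,'tip L/R',[np.round(proj(c,P+R@np.array([0,k*.035,.008])),1).tolist() for k in(-1,1)],'TCP',np.round(proj(c,P),1),'A base',np.round(proj(c,[.4841,-.2868,.005]),1),'A captop',np.round(proj(c,[.4841,-.2868,.07]),1),'B captop',np.round(proj(c,[.4923,-.3839,.07]),1), blue(c,(0,0,560,420)))
    print((c['pose'][:3,3]-P).round(4))
```

```text
[ 0.48477296 -0.28967389  0.03550658] [-42.2   39.5   98.24  -0.    42.14  40.41] 6.2
c1 tip L/R [[327.9, 251.5], [350.0, 258.9]] TCP [339.  252.8] A base [337.5 261.7] A captop [338.6 241.9] B captop [370.1 253. ] [([462.3, 143.9], 458), ([249.1, 174.5], 437), ([253.8, 188.4], 78), ([260.1, 213.7], 27)]
[-1.0529 -0.7002  0.7851]
s1 tip L/R [[298.7, 189.7], [297.8, 180.0]] TCP [298.3 182.9] A base [298.3 190.4] A captop [298.5 175. ] B captop [298.5 162.5] [([212.5, 92.7], 264), ([293.2, 224.6], 30), ([254.9, 225.1], 29), ([294.1, 237.5], 40), ([294.8, 252.2], 45), ([192.0, 293.8], 2247), ([229.2, 300.7], 47)]
[-0.0929  1.227   0.7246]
w5 tip L/R [[218.5, 236.8], [341.7, 236.7]] TCP [280.1 241.6] A base [275.3 225.8] A captop [273.7 267.8] B captop [481.7 274.4] [([273.5, 249.4], 620)]
[0.0642 0.0085 0.1828]
```

Run:
```python
from m import *
s=read_state();P=s['position']
c,d=load('c1'),load('s1')
print(cross([ray(c,327.5,243.7),ray(d,297.5,182.5)]), 'P',P)
for t in('scene0','c1'): 
    print(t,np.round(proj(load(t),[.1855,.5962,.2015]),1))
# bottle A check in scene/side (rest of views)
print('B cap scene px',np.round(proj(c,[.4923,-.3839,.07]),1))
o=np.zeros((600,800,3),np.uint8);a=cv2.imread('pics/c1.png');b=cv2.imread('pics/s1.png')
a=cv2.resize(a[200:290,300:390],(400,400),interpolation=cv2.INTER_CUBIC);b=cv2.resize(b[140:210,265:335],(400,400),interpolation=cv2.INTER_CUBIC)
w=cv2.resize(cv2.imread('pics/w5.png')[190:290,160:420],(520,200),interpolation=cv2.INTER_CUBIC)
o[:400,:400]=a;o[:400,400:]=b;o[400:,:520]=w
o=np.clip(o.astype(float)**.6*255**.4,0,255).astype(np.uint8);cv2.imwrite('pics/crop4.png',o)
```

```text
(array([ 0.48230625, -0.25387858,  0.05500209]), [np.float64(0.003653840007315927), np.float64(0.0036538400073160937)]) P [ 0.48477296 -0.28967389  0.03550658]
scene0 [ 62.6 150.3]
c1 [ 62.6 150.3]
B cap scene px [370.1 253. ]
```

View pics/crop4.png

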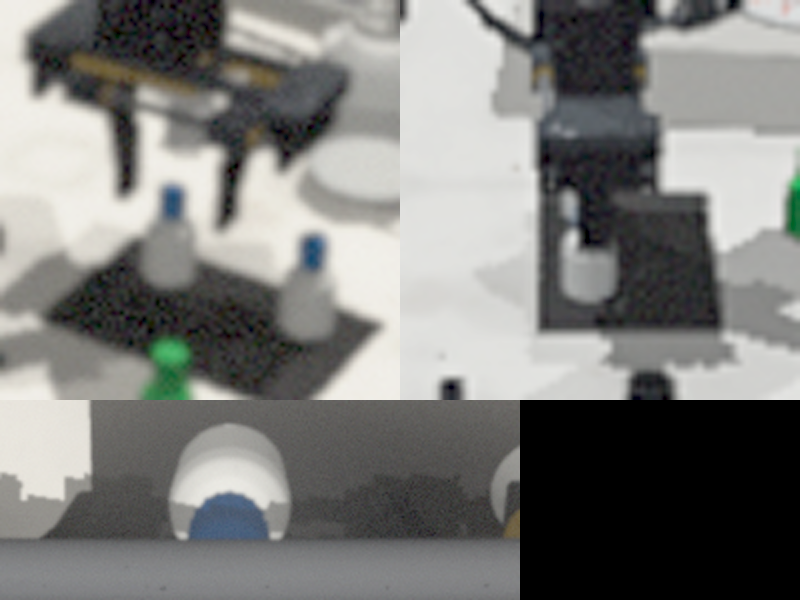

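The fingertips triangulate to z≈0.055, not the 0.027 the text implies. The closing width will settle it: about 0.38 means the body, about 0.23 means the cap. I'll close gently here, with a 2 mm y correction.

Emit:
step_arm:
  targets:
    - [0.4, 0, 0.009, 0, 0]
    - [0.1, 0, 0.009, 0, 0]
    - [-0.1, 0, 0.009, 0, 0]
    - [-0.2, 0, 0.009, 0, 0]
    - [-0.3, 0, 0.009, 0, 0]
    - [-0.3, 0, 0.009, 0, 0]
    - [-0.3, 0, 0.009, 0, 0]

```text
time_s: 6.9
position: [0.484, -0.287, 0.0342]
tcp_rot: [[0.992, 0.128, -0.0], [0.128, -0.992, 0.0], [-0.0, -0.0, -1.0]]
force: [-0.0, 0.6, 0.6]
opening: 0.364
grasp_force: 0.0
```

Emit:
step_arm:
  targets:
    - [-0.42, 0, 0, 0, 0]
    - [-0.42, 0, 0, 0, 0]
    - [-0.42, 0, 0, 0, 0]

```text
time_s: 7.2
position: [0.484, -0.287, 0.0342]
tcp_rot: [[0.992, 0.128, -0.0], [0.128, -0.992, 0.0], [-0.0, -0.0, -1.0]]
force: [-0.4, 0.3, 0.9]
opening: 0.298
grasp_force: 0.0
```

Run:
```python
from h import *
s=read_state();print(s['position'],s['opening'],s['grasp_force'],s['force'])
grab('side','s2');grab('scene','c2');grab('wrist','w6')
o=np.zeros((600,800,3),np.uint8)
a=cv2.imread('pics/c2.png');b=cv2.imread('pics/s2.png')
o[:400,:400]=cv2.resize(a[220:280,310:370],(400,400),interpolation=cv2.INTER_CUBIC);o[:400,400:]=cv2.resize(b[155:205,272:322],(400,400),interpolation=cv2.INTER_CUBIC)
o[400:,:520]=cv2.resize(cv2.imread('pics/w6.png')[190:290,160:420],(520,200),interpolation=cv2.INTER_CUBIC)
o=np.clip(o.astype(float)**.6*255**.4,0,255).astype(np.uint8);cv2.imwrite('pics/crop5.png',o)
```

```text
[ 0.48398416 -0.2869841   0.03421662] 0.29768083959336955 0.0 [-0.40027489  0.3015146   0.92460263]
```

View pics/crop5.png

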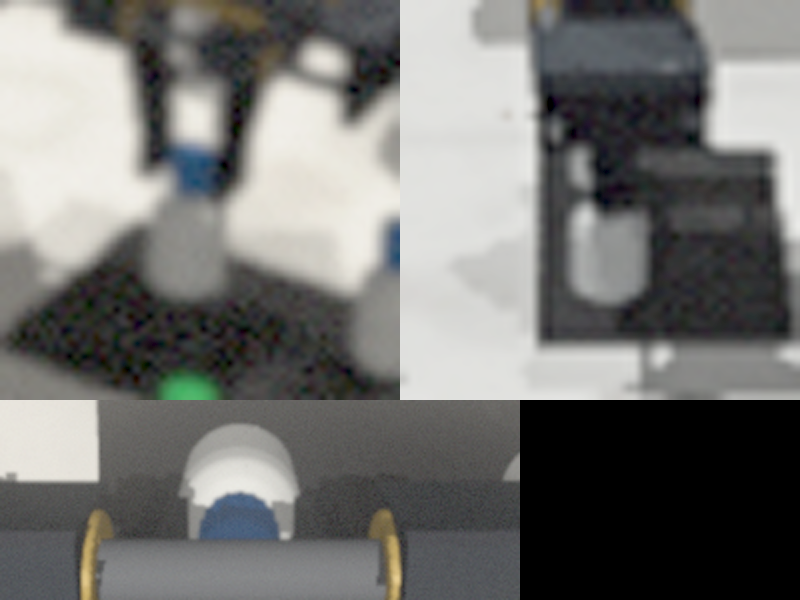

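The tips sit at the base of the cap: scene (332,246) and (344,249), side (298,181). They are about 19 mm above the reported TCP, so the fingers are about 27 mm higher than the text says. I'll use tip = TCP + 0.019 from here, lower to body height, and grip.

Emit:
step_arm:
  targets:
    - [0.3, 0, 0, 0, 0]
    - [0.3, 0, 0, 0, 0]
    - [0.3, 0, 0, 0, 0]
    - [0.3, 0, 0, 0, 0]
    - [0.3, 0, 0, -0.05, 0]
    - [0.3, 0, 0, -0.1, 0]
    - [0.3, 0, 0, -0.102, 0]
    - [0, 0, 0, -0.102, 0]
    - [-0.5, 0, 0, -0.102, 0]
    - [-0.5, 0, 0, -0.102, 0]
    - [-0.5, 0, 0, -0.102, 0]
    - [-0.5, 0, 0, -0.102, 0]

```text
time_s: 8.55
position: [0.4842, -0.2872, 0.0091]
tcp_rot: [[0.992, 0.128, 0.001], [0.128, -0.992, -0.0], [0.0, 0.001, -1.0]]
force: [0.4, 0.1, 0.9]
opening: 0.365
grasp_force: 30.0
```

Emit:
step_arm:
  targets:
    - [-0.5, 0, 0, 0.1, 0]
    - [-0.5, 0, 0, 0.3, 0]
    - [-0.5, 0, 0, 0.5, 0]
    - [-0.5, 0, 0, 0.7, 0]
    - [-0.5, 0, 0, 0.8, 0]
    - [-0.5, 0, 0.15, 0.8, 0]
    - [-0.5, 0, 0.3, 0.8, 0]
    - [-0.5, 0, 0.45, 0.8, 0]
    - [-0.5, 0, 0.6, 0.8, 0]
    - [-0.5, 0, 0.75, 0.8, 0]
    - [-0.5, 0, 0.9, 0.8, 0]
    - [-0.5, 0, 1, 0.8, 0]

```text
time_s: 9.75
position: [0.4831, -0.0345, 0.2089]
tcp_rot: [[0.992, 0.13, -0.001], [0.13, -0.992, 0.001], [-0.0, -0.001, -1.0]]
force: [-0.0, 0.1, -0.7]
opening: 0.366
grasp_force: 30.0
```

Emit:
step_arm:
  targets:
    - [-0.5, 0.1, 0.15, 0, 0]
    - [-0.5, 0.2, 0.3, 0, 0]
    - [-0.5, 0.3, 0.4, 0, 0]
    - [-0.5, 0.385, 0.462, 0, 0]
    - [-0.5, 0.385, 0.462, 0, 0]
    - [-0.5, 0.385, 0.462, 0, 0]
    - [-0.5, 0.385, 0.462, 0, 0]

```text
time_s: 10.45
position: [0.5789, 0.0779, 0.2085]
tcp_rot: [[0.992, 0.128, -0.002], [0.128, -0.992, -0.0], [-0.002, -0.0, -1.0]]
force: [0.7, -0.2, -0.6]
opening: 0.368
grasp_force: 30.0
```

Run:
```python
from m import *
s=read_state();print(s['position'],s['tcp_rot'][:,0],s['opening'],s['grasp_force'],s['force'],s['time_s'])
for n,t in(('side','s3'),('scene','c3'),('wrist','w7')): c=grab(n,t)
c,d=load('c3'),load('s3'); P=s['position']
# expected bottle: axis at TCP x,y ; bottom = z-0.0035
for z in(-.0035,.0615): print(np.round(proj(c,[P[0],P[1],P[2]+z]),1),np.round(proj(d,[P[0],P[1],P[2]+z]),1))
print('well4',[np.round(proj(q,[.5805,.0788,.022]),1) for q in(c,d,load('w7'))],blue(load('w7'),(0,0,560,300)))
# white held bottle blobs near expectation in side view
g=d['color'];e=proj(d,[P[0],P[1],P[2]+.02]);print(e,[g[int(e[1])+k,int(e[0])].tolist() for k in range(-14,18,2)])
```

```text
[0.57889968 0.0778959  0.20847487] [ 0.99180904  0.1277157  -0.00187806] 0.36803601335625125 29.999699592590332 [ 0.71071814 -0.22122385 -0.59254216] 10.45
[264.3 155. ] [252.5 195.9]
[264.  135.5] [251.2 174.7]
well4 [array([265.2, 206.1]), array([255.2, 248.6]), array([279. , 180.6])] [([105.4, 37.2], 12640), ([212.9, 19.5], 82), ([101.4, 125.8], 334), ([347.3, 188.9], 279), ([280.0, 296.5], 278)]
(np.float64(252.05829355423174), np.float64(188.42018599690357)) [[12, 11, 11], [12, 7, 13], [15, 11, 13], [11, 11, 12], [11, 14, 15], [6, 4, 6], [3, 7, 12], [13, 8, 12], [6, 8, 11], [19, 19, 20], [102, 104, 102], [101, 101, 101], [114, 117, 117], [90, 93, 93], [93, 94, 95], [87, 88, 89]]
```

Emit:
step_arm:
  targets:
    - [-0.5, 0, 0, -0.1, 0]
    - [-0.5, 0, 0, -0.25, 0]
    - [-0.5, 0, 0, -0.4, 0]
    - [-0.5, 0, 0, -0.55, 0]
    - [-0.5, 0, 0, -0.65, 0]
    - [-0.5, 0, 0, -0.69, 0]
    - [-0.5, 0, 0, -0.69, 0]
    - [-0.5, 0, 0, -0.69, 0]

```text
time_s: 11.4
position: [0.5812, 0.0782, 0.0373]
tcp_rot: [[0.992, 0.128, 0.002], [0.128, -0.992, -0.0], [0.002, 0.0, -1.0]]
force: [0.3, 0.1, -1.0]
opening: 0.364
grasp_force: 30.0
```

Run:
```python
from m import *
s=read_state();P=s['position'];print(P,s['tcp_rot'][:,0],s['force'])
for n,t in(('side','s4'),('scene','c4'),('wrist','w8')): c=grab(n,t)
c,d,w=[load(t) for t in('c4','s4','w8')]
B=[P[0],P[1],P[2]-.0035]
def cw(dx,dy,z):
    a=np.radians(7.45);return [.523+np.cos(a)*dx-np.sin(a)*dy,.0713+np.sin(a)*dx+np.cos(a)*dy,z]
# well outlines in wrist view
print([np.round(proj(w,cw(58+0 if 0 else .058+i*.02,j*.02,.022)),0).tolist() for i,j in((1,1),(1,-1),(-1,-1),(-1,1))])
o=np.zeros((600,800,3),np.uint8)
sd=cv2.imread('pics/s4.png');wr=cv2.imread('pics/w8.png')
o[:,:400]=cv2.resize(sd[205:295,225:285],(400,600),interpolation=cv2.INTER_CUBIC)
o[:300,400:]=cv2.resize(wr[130:280,180:380],(400,300),interpolation=cv2.INTER_CUBIC)
o[300:,400:]=cv2.resize(cv2.imread('pics/c4.png')[160:235,215:315],(400,300),interpolation=cv2.INTER_CUBIC)
o=np.clip(o.astype(float)**.7*255**.3,0,255).astype(np.uint8);cv2.imwrite('pics/crop6.png',o)
```

```text
[0.58119023 0.07817922 0.03734478] [0.99179523 0.12782118 0.00199424] [ 0.25268644  0.11538462 -0.96948415]
[[244.0, 201.0], [313.0, 201.0], [312.0, 266.0], [246.0, 266.0]]
```

Emit:
step_arm:
  targets:
    - [-0.5, 0, 0, -0.02, 0]
    - [-0.5, 0, 0, -0.03, 0]
    - [-0.5, 0, 0, -0.04, 0]
    - [-0.5, 0, 0, -0.05, 0]
    - [-0.5, 0, 0, -0.05, 0]

```text
time_s: 12.05
position: [0.5799, 0.0785, 0.0232]
tcp_rot: [[0.992, 0.128, -0.001], [0.128, -0.992, 0.0], [-0.001, -0.0, -1.0]]
force: [-0.0, 0.6, -0.9]
opening: 0.369
grasp_force: 30.0
```

Emit:
step_arm:
  targets:
    - [-0.5, 0, 0, -0.014, 0]
    - [-0.5, 0, 0, -0.028, 0]
    - [-0.5, 0, 0, -0.042, 0]
    - [-0.5, 0, 0, -0.05, 0]
    - [-0.5, 0, 0, -0.05, 0]
    - [-0.5, 0, 0, -0.05, 0]

```text
time_s: 12.65
position: [0.5802, 0.0785, 0.0112]
tcp_rot: [[0.992, 0.128, -0.0], [0.128, -0.992, 0.0], [-0.0, -0.0, -1.0]]
force: [-0.2, 0.1, -0.2]
opening: 0.363
grasp_force: 30.0
```

Emit:
step_arm:
  targets:
    - [-0.5, 0, 0, -0.006, 0]
    - [-0.5, 0, 0, -0.006, 0]
    - [0.1, 0, 0, -0.006, 0]
    - [0.1, 0, 0, -0.006, 0]
    - [0.1, 0, 0, -0.006, 0]
    - [0.1, 0, 0, -0.006, 0]
    - [0.1, 0, 0, 0.03, 0]
    - [0.1, 0, 0, 0.1, 0]
    - [0.1, 0, 0, 0.2, 0]
    - [0.1, 0, 0, 0.35, 0]
    - [0.1, 0, 0, 0.55, 0]
    - [0.1, 0, 0, 0.75, 0]
    - [0.1, 0, 0, 0.794, 0]
    - [0.1, 0, 0, 0.794, 0]

```text
time_s: 14.05
position: [0.5819, 0.0785, 0.2131]
tcp_rot: [[0.992, 0.128, 0.007], [0.128, -0.992, -0.0], [0.007, 0.001, -1.0]]
force: [-0.3, -0.1, 0.2]
opening: 0.545
grasp_force: 0.0
```

Run:
```python
from m import *
s=read_state();P=s['position'];print(P,s['tcp_rot'][:,0],s['opening'],s['force'])
for n,t in(('side','s5'),('scene','c5'),('wrist','w9')): c=grab(n,t)
for t in('s5','w9'):
    c=load(t);print(t,blue(c,(0,0,560,420)),'exp cap4',np.round(proj(c,[.5805,.0788,.067]),1))
```

```text
[0.58190309 0.07847813 0.21312584] [0.99170229 0.12837639 0.00678825] 0.5453447572678108 [-0.33858669 -0.11666951  0.15345056]
s5 [([208.5, 92.7], 224), ([254.8, 225.3], 30), ([253.7, 238.1], 41), ([294.1, 238.1], 39), ([294.9, 252.4], 50), ([192.0, 293.8], 2249), ([229.2, 300.7], 47)] exp cap4 [254.5 236.6]
w9 [([106.6, 37.0], 12625), ([213.8, 23.7], 95), ([102.4, 125.4], 336), ([280.5, 188.7], 288), ([348.2, 188.8], 279), ([279.5, 300.6], 212)] exp cap4 [279.9 188.6]
```

Cap 4 appears at (280.5,188.7) against an expected (279.9,188.6), so the bottle stands centred in its well. Next is bottle B, gripped at 90° yaw to keep the gripper body clear of the lamp.

Emit:
step_arm:
  targets:
    - [0.3, -0.1, -0.1, 0, 0.459]
    - [0.3, -0.2, -0.25, 0, 0.459]
    - [0.3, -0.353, -0.4, 0, 0.459]
    - [0.3, -0.353, -0.55, 0, 0.459]
    - [0.3, -0.353, -0.7, 0, 0.459]
    - [0.3, -0.353, -0.85, 0, 0.459]
    - [0.3, -0.353, -1, 0, 0.459]
    - [0.3, -0.353, -1, 0, 0.459]
    - [0.3, -0.353, -1, 0, 0.459]
    - [0.3, -0.353, -1, 0, 0.459]
    - [0.3, -0.353, -1, 0, 0.459]

```text
time_s: 15.3
position: [0.4905, -0.1709, 0.2074]
tcp_rot: [[0.001, 1.0, -0.005], [1.0, -0.001, 0.003], [0.003, -0.005, -1.0]]
force: [0.8, 0.7, 0.1]
opening: 0.653
grasp_force: 0.0
```

Run:
```python
from m import *
s=read_state();P=s['position'];print(P,s['tcp_rot'][:,0],s['joint_positions'].round(1))
c=grab('side','s6');print(blue(c,(280,140,330,200)),np.round(proj(c,[.4923,-.3839,.067]),1)); d=grab('scene','c6');print(blue(d,(340,235,400,280)),np.round(proj(d,[.4923,-.3839,.067]),1),np.round(proj(d,[.4923,-.3839,.055]),1))
```

```text
[ 0.49054218 -0.17094054  0.2074297 ] [9.66843013e-04 9.99995742e-01 2.75338042e-03] [-31.5  21.9  96.5  -0.   61.9 -31.5]
[] [298.5 163.2]
[([369.9, 255.8], 26)] [370. 254.] [369.7 257.7]
```

Emit:
step_arm:
  targets:
    - [0.3, 0, -0.15, 0, 0]
    - [0.3, 0, -0.3, 0, 0]
    - [0.3, 0, -0.45, 0, 0]
    - [0.3, 0, -0.6, 0, 0]
    - [0.3, 0, -0.75, 0, 0]
    - [0.3, 0, -0.85, 0, 0]
    - [0.3, 0, -0.85, -0.1, 0]
    - [0.3, 0, -0.85, -0.25, 0]
    - [0.3, 0, -0.85, -0.4, 0]
    - [0.3, 0, -0.85, -0.5, 0]
    - [0.3, 0, -0.85, -0.5, 0]
    - [0.3, 0, -0.85, -0.5, 0]

```text
time_s: 16.6
position: [0.492, -0.3838, 0.0843]
tcp_rot: [[0.001, 1.0, -0.001], [1.0, -0.001, 0.001], [0.001, -0.001, -1.0]]
force: [0.3, -0.5, 0.4]
opening: 0.648
grasp_force: 0.0
```

Emit:
step_arm:
  targets:
    - [0.3, 0, 0, -0.08, 0]
    - [0.3, 0, 0, -0.16, 0]
    - [0.3, 0, 0, -0.24, 0]
    - [0.3, 0, 0, -0.304, 0]
    - [0.3, 0, 0, -0.304, 0]
    - [0, 0, 0, -0.304, 0]
    - [-0.5, 0, 0, -0.304, 0]
    - [-0.5, 0, 0, -0.304, 0]
    - [-0.5, 0, 0, -0.304, 0]
    - [-0.5, 0, 0, -0.304, 0]
    - [-0.5, 0, 0, -0.304, 0]

```text
time_s: 17.7
position: [0.4924, -0.3845, 0.0096]
tcp_rot: [[0.0, 1.0, 0.001], [1.0, -0.0, -0.001], [-0.001, 0.001, -1.0]]
force: [-0.1, 1.3, 4.3]
opening: 0.363
grasp_force: 30.0
```

Emit:
step_arm:
  targets:
    - [-0.5, 0, 0, 0.05, 0]
    - [-0.5, 0, 0, 0.2, 0]
    - [-0.5, 0, 0, 0.4, 0]
    - [-0.5, 0, 0, 0.6, 0]
    - [-0.5, 0, 0, 0.8, 0]
    - [-0.5, 0, 0, 0.8, 0]
    - [-0.5, 0, 0.15, 0.8, 0]
    - [-0.5, 0, 0.3, 0.8, 0]
    - [-0.5, 0, 0.45, 0.8, 0]
    - [-0.5, 0, 0.6, 0.8, 0]
    - [-0.5, 0, 0.75, 0.8, -0.459]
    - [-0.5, 0, 0.9, 0.8, -0.459]
    - [-0.5, 0, 1, 0.8, -0.459]

```text
time_s: 19.0
position: [0.4905, -0.1311, 0.2083]
tcp_rot: [[0.44, 0.898, -0.002], [0.898, -0.44, 0.002], [0.001, -0.003, -1.0]]
force: [-0.5, -0.1, -0.1]
opening: 0.365
grasp_force: 30.0
```

Emit:
step_arm:
  targets:
    - [-0.5, 0, 0.1, 0, -0.316]
    - [-0.5, 0.05, 0.25, 0, -0.316]
    - [-0.5, 0.1, 0.4, 0, -0.316]
    - [-0.5, 0.15, 0.55, 0, -0.316]
    - [-0.5, 0.2, 0.7, 0, -0.316]
    - [-0.5, 0.25, 0.85, 0, -0.316]
    - [-0.5, 0.32, 1, 0, -0.316]
    - [-0.5, 0.32, 1, 0, -0.316]
    - [-0.5, 0.32, 1, 0, -0.316]

```text
time_s: 19.9
position: [0.5712, 0.1167, 0.2081]
tcp_rot: [[0.991, 0.131, -0.002], [0.131, -0.991, -0.001], [-0.002, 0.0, -1.0]]
force: [0.2, -0.8, -0.6]
opening: 0.368
grasp_force: 30.0
```

Run:
```python
from m import *
s=read_state();P=s['position'];a=s['tcp_rot'][:,0];print(P,np.degrees(np.arctan2(a[1],a[0])),s['opening'],s['grasp_force'],s['force'])
```

```text
[0.57119825 0.11674428 0.20809839] 7.51073496270554 0.3676822332521116 29.99987483024597 [ 0.15410632 -0.80684315 -0.62445952]
```

Emit:
step_arm:
  targets:
    - [-0.5, 0, 0.104, 0, 0]
    - [-0.5, 0, 0.104, 0, 0]
    - [-0.5, 0, 0.104, -0.1, 0]
    - [-0.5, 0, 0.104, -0.25, 0]
    - [-0.5, 0, 0.104, -0.4, 0]
    - [-0.5, 0, 0.104, -0.55, 0]
    - [-0.5, 0, 0.104, -0.65, 0]
    - [-0.5, 0, 0.104, -0.68, 0]
    - [-0.5, 0, 0.104, -0.68, 0]
    - [-0.5, 0, 0.104, -0.68, 0]

```text
time_s: 20.9
position: [0.573, 0.1413, 0.0399]
tcp_rot: [[0.992, 0.127, 0.002], [0.127, -0.992, -0.0], [0.002, 0.0, -1.0]]
force: [0.6, -0.7, -0.8]
opening: 0.365
grasp_force: 30.0
```

Emit:
step_arm:
  targets:
    - [-0.5, 0, 0, -0.02, 0]
    - [-0.5, 0, 0, -0.03, 0]
    - [-0.5, 0, 0, -0.04, 0]
    - [-0.5, 0, 0, -0.05, 0]
    - [-0.5, 0, 0, -0.06, 0]
    - [-0.5, 0, 0, -0.06, 0]

```text
time_s: 21.5
position: [0.5716, 0.142, 0.0234]
tcp_rot: [[0.992, 0.128, -0.001], [0.128, -0.992, -0.0], [-0.001, -0.0, -1.0]]
force: [-0.8, -0.7, -1.1]
opening: 0.367
grasp_force: 30.0
```

Emit:
step_arm:
  targets:
    - [-0.5, 0, 0, -0.014, 0]
    - [-0.5, 0, 0, -0.028, 0]
    - [-0.5, 0, 0, -0.042, 0]
    - [-0.5, 0, 0, -0.05, 0]
    - [-0.5, 0, 0, -0.05, 0]
    - [-0.5, 0, 0, -0.05, 0]

```text
time_s: 22.1
position: [0.572, 0.142, 0.0111]
tcp_rot: [[0.992, 0.127, -0.0], [0.127, -0.992, -0.0], [-0.0, -0.0, -1.0]]
force: [-0.2, -0.0, -0.8]
opening: 0.364
grasp_force: 30.0
```

Emit:
step_arm:
  targets:
    - [-0.5, 0, 0, -0.006, 0]
    - [-0.5, 0, 0, -0.006, 0]
    - [0.1, 0, 0, -0.006, 0]
    - [0.1, 0, 0, -0.006, 0]
    - [0.1, 0, 0, -0.006, 0]
    - [0.1, 0, 0, -0.006, 0]
    - [0.1, 0, 0, 0.03, 0]
    - [0.1, 0, 0, 0.1, 0]
    - [0.1, 0, 0, 0.2, 0]
    - [0.1, 0, 0, 0.35, 0]
    - [0.1, 0, 0, 0.55, 0]
    - [0.1, 0, 0, 0.75, 0]
    - [0.1, 0, 0, 0.794, 0]
    - [0.1, 0, 0, 0.794, 0]

```text
time_s: 23.5
position: [0.5737, 0.1422, 0.2131]
tcp_rot: [[0.992, 0.128, 0.007], [0.128, -0.992, 0.0], [0.007, 0.001, -1.0]]
force: [-0.0, 0.0, -0.6]
opening: 0.551
grasp_force: 0.0
```

Emit:
step_arm:
  targets:
    - [0.5, -0.15, 0, 0.15, 0]
    - [0.5, -0.3, -0.08, 0.3, 0]
    - [0.5, -0.45, -0.08, 0.45, 0]
    - [0.5, -0.547, -0.08, 0.47, 0]
    - [0.5, -0.547, -0.08, 0.47, 0]
    - [0.5, -0.547, -0.08, 0.47, 0]
    - [0.5, -0.547, -0.08, 0.47, 0]

```text
time_s: 24.2
position: [0.4352, 0.1219, 0.3256]
tcp_rot: [[0.992, 0.127, -0.003], [0.127, -0.992, -0.0], [-0.003, -0.0, -1.0]]
force: [0.5, -0.6, 0.2]
opening: 0.749
grasp_force: 0.0
```

Run:
```python
from m import *
s=read_state();print(s['position'],s['opening'],s['force']);grab('wrist','w10')
```

```text
[0.43522054 0.12190737 0.32564714] 0.7493665618153776 [ 0.5306076  -0.61697624  0.16166662]
```

Emit:
step_arm:
  targets:
    - [0.5, 0, -0.2, 0, 0]
    - [0.5, 0, -0.4, 0, 0]
    - [0.5, 0, -0.4, 0, 0]
    - [0.5, 0, -0.4, 0, 0]
    - [0.5, 0, -0.4, 0, 0]

```text
time_s: 24.75
position: [0.4353, 0.0226, 0.3264]
tcp_rot: [[0.992, 0.128, -0.002], [0.128, -0.992, 0.001], [-0.002, -0.001, -1.0]]
force: [0.1, 0.8, -0.5]
opening: 0.748
grasp_force: 0.0
```

Run:
```python
from m import *
s=read_state();print(s['position']);grab('wrist','w11');grab('side','s7')
R={}
for t in('w10','w11'):
    c=load(t);g=c['color'].max(2)
    caps=[p for p,a in blue(c,(60,0,560,235))]
    e=[proj(c,[.515,.1325,.13]),proj(c,[.531,.010,.13])];x0,x1=sorted([e[0][0],e[1][0]]);y0,y1=sorted([e[0][1],e[1][1]])
    k=blob(cv2.morphologyEx((g<95).astype(np.uint8),cv2.MORPH_OPEN,np.ones((7,7))),tuple(int(v) for v in(x0-8,y0-10,x1+8,y1+10)));r=cv2.minAreaRect(k)
    bp=cv2.boxPoints(r);bp=bp[np.argsort(bp[:,0])];R[t]=(caps,[r[0],bp[:2].mean(0),bp[2:].mean(0)]);print(t,caps,r)
c1,c2=load('w10'),load('w11')
for p in R['w10'][0]:
    best=min(((cross([ray(c1,*p),ray(c2,*q)]),q) for q in R['w11'][0]),key=lambda z:z[0][1][0]+100*(abs(z[0][0][2]-.067)>.01))[0];print('cap',best[0].round(4),best[1][0].round(4))
for p,q in zip(R['w10'][1],R['w11'][1]): print('bar',[np.round(v,4) for v in cross([ray(c1,*p),ray(c2,*q)])],onz(c1,*map(float,p),.133).round(4),onz(c2,*map(float,q),.133).round(4))
o=np.zeros((600,800,3),np.uint8)
o[:300]=cv2.resize(np.hstack([cv2.imread(f'pics/{t}.png') for t in('w10','w11')]),(800,300),interpolation=cv2.INTER_AREA)
o[300:,:400]=cv2.resize(cv2.imread('pics/s7.png')[150:300,200:400],(400,300),interpolation=cv2.INTER_CUBIC);cv2.imwrite('pics/chk.png',o)
```

```text
[0.43528484 0.02262759 0.32644844]
w10 [[278.1, 55.4], [332.6, 55.1], [385.8, 55.8], [277.9, 153.2], [329.1, 153.4], [380.5, 153.6]] ((338.4999694824219, 103.5), (116.99998474121094, 12.999998092651367), -0.0)
w11 [[107.8, 10.8], [248.8, 44.1], [303.2, 44.0], [194.4, 45.1], [198.4, 143.6], [250.0, 143.2], [301.7, 143.4]] ((244.0, 91.5), (15.0, 118.0), 90.0)
cap [0.5717 0.1416 0.0696] 0.0002
cap [0.5804 0.0783 0.0688] 0.0
cap [0.589  0.0152 0.0668] 0.0
cap [0.4577 0.1274 0.0684] 0.0001
cap [0.4656 0.0642 0.0659] 0.0001
cap [0.4738 0.0009 0.0685] 0.0001
bar [array([0.5228, 0.0717, 0.1271]), array([0.0002, 0.0002])] [0.5226 0.0726 0.133 ] [0.5223 0.071  0.133 ]
bar [array([0.5151, 0.1321, 0.1303]), array([0.0002, 0.0002])] [0.5147 0.1321 0.133 ] [0.5152 0.1314 0.133 ]
bar [array([0.5308, 0.0111, 0.1291]), array([0.0006, 0.0006])] [0.5311 0.0123 0.133 ] [0.5299 0.0113 0.133 ]
```

All six caps triangulate to their well positions at one common height (0.066–0.070), and the carrier hasn't moved: centre (0.523, 0.0713). Next I'll turn 90° and go to the handle.

Emit:
step_arm:
  targets:
    - [0.5, 0.1, 0.05, 0, 0.5]
    - [0.5, 0.2, 0.1, 0, 0.5]
    - [0.5, 0.3, 0.15, 0, 0.5]
    - [0.5, 0.35, 0.196, 0, 0.5]
    - [0.5, 0.35, 0.196, 0, 0.5]
    - [0.5, 0.35, 0.196, 0, 0.5]
    - [0.5, 0.35, 0.196, -0.1, 0.5]
    - [0.5, 0.35, 0.196, -0.2, 0.5]
    - [0.5, 0.35, 0.196, -0.3, 0.5]
    - [0.5, 0.35, 0.196, -0.4, 0.5]
    - [0.5, 0.35, 0.196, -0.5, 0.5]
    - [0.5, 0.35, 0.196, -0.6, 0.5]
    - [0.5, 0.35, 0.196, -0.66, 0.5]
    - [0.5, 0.35, 0.196, -0.66, 0.5]
    - [0.5, 0.35, 0.196, -0.66, 0.5]

```text
time_s: 26.35
position: [0.5229, 0.0721, 0.1624]
tcp_rot: [[-0.129, 0.992, -0.0], [0.992, 0.129, 0.0], [0.0, -0.0, -1.0]]
force: [-0.2, -0.1, -0.8]
opening: 0.748
grasp_force: 0.0
```

Emit:
step_arm:
  targets:
    - [0.4, 0, 0, -0.06, 0]
    - [0.4, 0, 0, -0.12, 0]
    - [0.4, 0, 0, -0.18, 0]
    - [0.4, 0, 0, -0.24, 0]
    - [0.4, 0, 0, -0.3, 0]
    - [0.4, 0, 0, -0.3, 0]
    - [0.4, 0, 0, -0.3, 0]
    - [0.4, 0, 0, -0.3, 0]

```text
time_s: 27.15
position: [0.5239, 0.0711, 0.0885]
tcp_rot: [[-0.128, 0.992, 0.003], [0.992, 0.128, -0.0], [-0.001, 0.003, -1.0]]
force: [0.3, -0.1, -0.6]
opening: 0.702
grasp_force: 0.0
```

Run:
```python
from m import *
s=read_state();P=s['position'];a=s['tcp_rot'][:,0];print(P,np.degrees(np.arctan2(a[1],a[0])),s['opening'],s['force'],s['time_s'])
grab('side','s8');grab('scene','c8');grab('wrist','w12b')
R=s['tcp_rot']
for t in('c8','s8'):
    c=load(t);print(t,'tips exp',[np.round(proj(c,P+R@np.array([0,k*.03,-.019])),1).tolist() for k in(-1,1)],'bar ends top',[np.round(proj(c,[x,y,.135]),1).tolist() for x,y in((.515,.1328),(.531,.0098))])
o=np.zeros((600,800,3),np.uint8)
o[:,:400]=cv2.resize(cv2.imread('pics/s8.png')[185:275,225:325][:, 10:70],(400,600),interpolation=cv2.INTER_CUBIC)
o[:300,400:]=cv2.resize(cv2.imread('pics/c8.png')[150:240,200:320],(400,300),interpolation=cv2.INTER_CUBIC)
o[300:,400:]=cv2.resize(cv2.imread('pics/w12b.png'),(400,300),interpolation=cv2.INTER_AREA)
o=np.clip(o.astype(float)**.7*255**.3,0,255).astype(np.uint8);cv2.imwrite('pics/crop7.png',o)
```

```text
[0.52390263 0.07114556 0.08853965] 97.347767577086 0.7015234662808287 [ 0.33846936 -0.12732215 -0.57680901] 27.15
c8 tips exp [[248.9, 192.3], [260.1, 185.6]] bar ends top [[238.5, 176.7], [270.3, 185.7]]
s8 tips exp [[284.7, 224.8], [263.4, 225.1]] bar ends top [[274.0, 230.7], [274.2, 204.7]]
```

View pics/crop7.png

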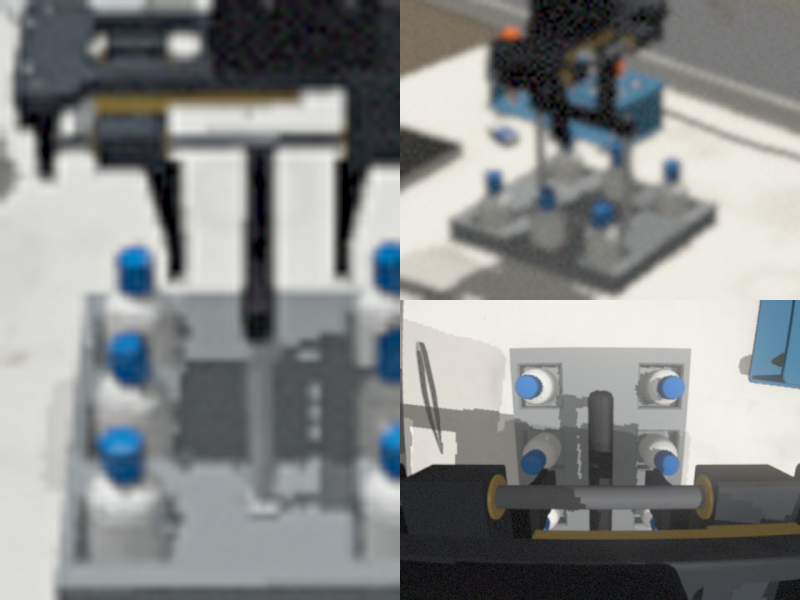

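The fingers straddle the middle of the bar, tips just under its lower edge: side crop (175,270) and (345,270), bar at (258,240). All six bottles stand in their wells. I'll close and lift slowly.

Emit:
step_arm:
  targets:
    - [0, 0, 0, 0, 0]
    - [-0.4, 0, 0, 0, 0]
    - [-0.6, 0, 0, 0, 0]
    - [-1, 0, 0, 0, 0]
    - [-1, 0, 0, 0, 0]
    - [-1, 0, 0, 0, 0]
    - [-1, 0, 0, 0, 0]
    - [-1, 0, 0, 0, 0]
    - [-1, 0, 0, 0, 0]
    - [-1, 0, 0, 0, 0]

```text
time_s: 28.3
position: [0.5233, 0.071, 0.0873]
tcp_rot: [[-0.128, 0.992, 0.001], [0.992, 0.128, -0.0], [-0.0, 0.001, -1.0]]
force: [1.1, -0.3, -1.5]
opening: 0.159
grasp_force: 30.0
```

Emit:
step_arm:
  targets:
    - [-1, 0, 0, 0.005, 0]
    - [-1, 0, 0, 0.015, 0]
    - [-1, 0, 0, 0.025, 0]
    - [-1, 0, 0, 0.035, 0]
    - [-1, 0, 0, 0.045, 0]
    - [-1, 0, 0, 0.055, 0]
    - [-1, 0, 0, 0.06, 0]
    - [-1, 0, 0, 0.06, 0]
    - [-1, 0, 0, 0.06, 0]

```text
time_s: 29.2
position: [0.5227, 0.071, 0.1023]
tcp_rot: [[-0.127, 0.992, -0.0], [0.992, 0.127, 0.0], [0.0, -0.0, -1.0]]
force: [-0.2, 0.3, -4.7]
opening: 0.158
grasp_force: 30.0
```

Run:
```python
from m import *
s=read_state();print(s['position'],s['tcp_rot'][:,2],s['force'],s['moment'],s['opening'],s['grasp_force'],s['time_s'])
c=grab('side','s9');d=load('s8');print(blue(d,(230,200,310,270)),'\n',blue(c,(230,190,310,270)))
```

```text
[0.52269461 0.07097715 0.10227292] [-4.83354644e-05  1.18909685e-05 -9.99999999e-01] [-0.18526456  0.32994286 -4.66375764] [-0.12210952  0.00476838 -0.00690169] 0.1575692382800466 29.99973856844008 29.2
[([254.9, 225.1], 29), ([293.2, 224.7], 29), ([253.7, 238.2], 40), ([294.1, 238.1], 38), ([252.7, 252.4], 47), ([295.0, 252.1], 50)] 
 [([255.0, 221.2], 31), ([293.6, 220.9], 27), ([253.7, 234.1], 38), ([294.5, 233.9], 39), ([252.9, 248.3], 49), ([295.3, 247.9], 49)]
```

The carrier is off the desk. The weight is on the wrist (4.7 N) and all six caps rose evenly by 3.8–4.2 px, so it's level. I'll lift the rest of the way and hold.

Emit:
step_arm:
  targets:
    - [-1, 0, 0, 0.01, 0]
    - [-1, 0, 0, 0.025, 0]
    - [-1, 0, 0, 0.045, 0]
    - [-1, 0, 0, 0.065, 0]
    - [-1, 0, 0, 0.09, 0]
    - [-1, 0, 0, 0.115, 0]
    - [-1, 0, 0, 0.14, 0]
    - [-1, 0, 0, 0.165, 0]
    - [-1, 0, 0, 0.19, 0]
    - [-1, 0, 0, 0.215, 0]
    - [-1, 0, 0, 0.24, 0]
    - [-1, 0, 0, 0.265, 0]
    - [-1, 0, 0, 0.285, 0]
    - [-1, 0, 0, 0.305, 0]
    - [-1, 0, 0, 0.32, 0]
    - [-1, 0, 0, 0.33, 0]
    - [-1, 0, 0, 0.337, 0]
    - [-1, 0, 0, 0.34, 0]
    - [-1, 0, 0, 0.34, 0]
    - [-1, 0, 0, 0.34, 0]

```text
time_s: 31.25
position: [0.5226, 0.071, 0.1871]
tcp_rot: [[-0.127, 0.992, -0.0], [0.992, 0.127, 0.0], [0.0, -0.0, -1.0]]
force: [-0.1, 0.6, -4.6]
opening: 0.154
grasp_force: 30.0
```

Emit:
step_arm:
  targets:
    - [-1, 0, 0, 0, 0]
    - [-1, 0, 0, 0, 0]
    - [-1, 0, 0, 0, 0]
    - [-1, 0, 0, 0, 0]
    - [-1, 0, 0, 0, 0]
    - [-1, 0, 0, 0, 0]
    - [-1, 0, 0, 0, 0]
    - [-1, 0, 0, 0, 0]
    - [-1, 0, 0, 0, 0]
    - [-1, 0, 0, 0, 0]
    - [-1, 0, 0, 0, 0]
    - [-1, 0, 0, 0, 0]
    - [-1, 0, 0, 0, 0]
    - [-1, 0, 0, 0, 0]
    - [-1, 0, 0, 0, 0]
    - [-1, 0, 0, 0, 0]
    - [-1, 0, 0, 0, 0]
    - [-1, 0, 0, 0, 0]
    - [-1, 0, 0, 0, 0]
    - [-1, 0, 0, 0, 0]

```text
time_s: 33.25
position: [0.5227, 0.071, 0.1872]
tcp_rot: [[-0.127, 0.992, -0.0], [0.992, 0.127, -0.0], [0.0, -0.0, -1.0]]
force: [0.7, 0.1, -4.1]
opening: 0.16
grasp_force: 30.0
```

Emit:
step_arm:
  targets:
    - [-1, 0, 0, 0, 0]
    - [-1, 0, 0, 0, 0]
    - [-1, 0, 0, 0, 0]
    - [-1, 0, 0, 0, 0]
    - [-1, 0, 0, 0, 0]
    - [-1, 0, 0, 0, 0]
    - [-1, 0, 0, 0, 0]
    - [-1, 0, 0, 0, 0]
    - [-1, 0, 0, 0, 0]
    - [-1, 0, 0, 0, 0]
    - [-1, 0, 0, 0, 0]
    - [-1, 0, 0, 0, 0]
    - [-1, 0, 0, 0, 0]
    - [-1, 0, 0, 0, 0]
    - [-1, 0, 0, 0, 0]
    - [-1, 0, 0, 0, 0]
    - [-1, 0, 0, 0, 0]
    - [-1, 0, 0, 0, 0]
    - [-1, 0, 0, 0, 0]
    - [-1, 0, 0, 0, 0]

```text
time_s: 35.25
position: [0.5227, 0.071, 0.1872]
tcp_rot: [[-0.127, 0.992, -0.0], [0.992, 0.127, 0.0], [0.0, -0.0, -1.0]]
force: [-0.2, -0.5, -4.8]
opening: 0.161
grasp_force: 30.0
```

Run:
```python
from m import *
s=read_state();print(s['position'],s['tcp_rot'][:,2],s['force'],s['moment'],s['opening'],s['grasp_force'],s['time_s'])
c=grab('side','s10');d=grab('scene','c10')
K=blue(c,(225,170,320,260));print(K)
a=np.radians(7.45)
E=[proj(c,[.5228+np.cos(a)*x-np.sin(a)*y,.0711+np.sin(a)*x+np.cos(a)*y,.1645]) for y in(-.064,0,.064) for x in(.058,-.058)];print(np.round(E,1).tolist())
```

```text
[0.5227317  0.07098784 0.18723346] [-2.46064146e-05  1.00670516e-05 -1.00000000e+00] [-0.20272107 -0.48318812 -4.81184625] [-0.12571909  0.06675039 -0.05293435] 0.16076499610314615 29.99969931319356 35.25
[([293.9, 195.7], 50), ([253.1, 197.0], 33), ([252.4, 209.7], 44), ([294.7, 209.5], 42), ([295.7, 222.8], 49), ([251.1, 223.3], 52)]
[[253.9, 196.0], [294.3, 195.4], [252.8, 208.6], [295.2, 207.9], [251.5, 222.4], [296.2, 221.8]]
```

The lift read 0.100 m. The carrier has been held still for 4 s, and all six caps are where a level carrier would put them, to within about 1.6 px. Handing in.

```bash
python3 -c "
from rig import *
print(hand_in())"
```

```text
the job is handed in; nothing more can be done
None
```

Both bottles stand in the two empty wells, and the job is handed in at about 35 s with the full carrier held level by the middle of its handle, its underside about 10 cm above the desk.

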